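# Lid a property tub

### The job

Book in the recovered voice recorder: lay it flat, face up, on the floor of the big open tub, without dropping it in, then put on the lid that fits and press it down until both its ends have snapped fully home. Leave the other things on the bench where they are.

Things in the scene. Friction and masses are not known exactly. Their poses are not given: they have to be found in the camera images.
- tub: Open white plastic tub, loose: 168 mm long (own x) by 136 wide (y) over its rim, 58 high; origin at the centre of its underside, z up. Walls 2.5 mm, tapering 5 mm a side; floor 3 mm thick, inside about 145 x 113 mm at the floor. Rim: a round bead 6 mm thick; the lid's end tabs snap under its outer edge. The lid fits either way round. Mass 0.2 kg.
- lid_grip (a point): The fitting lid, same plastic: 177 mm long (own x) by 144 wide, 21 high without grip, skirt 18 mm deep that goes outside the tub's rim (play a side: 1.3 mm along x; along y 3.5 mm at its mouth, 1.5 home). Lies skirt down. This point: centre of the arched grip bar on top, along x: 76 mm long, 14 wide (y), 12 thick, open below; 22 mm above the flat top, 43 mm above the skirt's edge. Mass 0.1 kg.
- lid_end_a (a point): On the flat top of the fitting lid, 72 mm from its centre towards +x, the place to press that end. A sprung tab in the middle of each short end snaps under the rim. Laid on the tub unsnapped, the flat top is about 71 mm above the bench; snapped home, 61 mm. Each end takes about 8 N and drops 10 mm; both can also be pressed at once through the grip.
- lid_end_b (a point): The same point at the -x end of the fitting lid.
- recorder_mid (a point): The pocket voice recorder, black with a silver face, small screen and round button: a flat bar 104 mm long (its own x), 36 mm wide (y), 20 mm thick, lying flat with its face up. This point is its centre, 10 mm above its underside. Mass 0.1 kg.
- small_lid_grip (a point): A smaller lid of the same make, 138 x 98 mm, that does not fit this tub; not to be moved. Centre of its grip bar (60 mm long), 43 mm above the bench.
- tape_roll_mid (a point): A roll of brown packing tape lying flat, 92 mm across, 48 mm high; not to be moved. Its centre, 24 mm above the bench.
- stapler_mid (a point): A black desk stapler, 135 mm long (x), 36 mm wide, about 58 mm high; not to be moved. Its centre, 26 mm above the bench.
There are look-alikes about, which are no part of the job. Leave any green look-alike of the part that bears recorder_mid alone.

How it is judged:
On the way, in this order (a step that is already met when the one before it is completed fails the run):
1. the recorder lies flat on the floor of the tub, let go (x of recorder_mid in the frame of tub between -0.07 and 0.07 m and y of recorder_mid in the frame of tub between -0.045 and 0.045 m and height (world z) of recorder_mid below 0.018 m and angle between recorder_mid's own z axis and vertical below 0.15 rad and contact force between the fingers and recorder below 0.1 N), for 0.2 s.
2. the lid is home on the tub at both ends (z of each of lid_end_a, lid_end_b in the frame of tub below 0.0635 m and horizontal distance between lid_grip and tub below 0.006 m and angle between the x axis of lid_grip and the x axis of tub, either way round below 0.08 rad), for 0.2 s.
At the end, for the whole second after the job is handed in: The recorder lies flat (within 0.15 rad, face up) on the tub's floor; the fitting lid is home on the tub, centred within 6 mm and with the flat top at both end points no more than 63.5 mm above the tub's underside (home is 61 mm, unsnapped is 71 mm); the tub stands level on the bench, at rest (all of step 2 and x of recorder_mid in the frame of tub between -0.07 and 0.07 m and y of recorder_mid in the frame of tub between -0.045 and 0.045 m and height (world z) of recorder_mid below 0.018 m and angle between recorder_mid's own z axis and vertical below 0.15 rad and angle between tub's own z axis and vertical below 0.05 rad and height (world z) of tub below 0.004 m and linear speed of tub below 0.02 m/s); the robot touches nothing.
It fails at once if the recorder is dropped (let go and falling faster than 0.7 m/s) (linear speed of recorder above 0.7 m/s and contact force between the fingers and recorder below 0.1 N).
It fails at once if the smaller lid, the tape roll or the stapler is moved by more than 30 mm (distance of any of small_lid_grip, tape_roll_mid, stapler_mid from where it was at the start of the episode above 0.03 m).
It also fails if it takes over 59 s, if anything falls off the work surface, if the arm or the gripper's body presses on something with over 40 N, if the wrist force passes 120 N, or if a joint passes its speed limit or range.

### The arm

A 6-joint arm with a two-finger parallel gripper is mounted at the origin on the work surface. World frame = base frame: x ahead of the robot, y to its left, z up, the work surface at z = 0. Lengths are in m, angles in rad, forces in N, time in s.
With the tool pointing down it reaches from about 0.35 to 0.85 m from the base axis. Payload 8.1 kg.
Tool frame: the origin (TCP) lies at the very end of the fingers, on their centre line; the grasp point (between the pads) lies robot.grip_point_offset behind it (robot.grip_point_offset is the distance from the TCP to the grasp point, in m); z points along the fingers, y is the line along which they close (so a half turn about z gives the same grasp; the last joint's range is limited). The gripper opens to 93 mm and grips with 3 to 60 N. Pads are 15 mm wide; open, the fingers measure 128 mm over their backs; the gripper's body (75 mm by 188 mm) begins 65 mm behind the grasp point.
Start: joints at [-1.369, 0.13, 1.488, -0, 1.523, -0.085], TCP at [0.17, -0.575, 0.219] pointing down, gripper open.
Joint ranges: [-2.96, 2.96], [-0.89, 2.26], [0.02, 2.5], [-1.34, 4.48], [0, 2.73], [-2.66, 2.66]. Speed limits (rad/s): [2.39, 2.39, 2.79, 3.14, 3.14, 3.14].

### API

Orientations are given as a rotation vector (axis times angle).
In Python, from plant import robot, eyes gives the robot as it stands. The module is installed in compiled form; this text tells all that it offers.
- The arm moves only by the tool apply_moves, never from a script. Its argument "steps" is one flat list of numbers, 7 for each row, row after row: the shift along the tool's x, y, z in units of 30 mm (1.0 is 30 mm), then the turn, a rotation vector about the tool's x, y, z in units of 6 degrees (1.0 is 6 degrees), then the opening in per cent of the stroke, from 0 (shut) to 100 (fully open). In form: [dx, dy, dz, ax, ay, az, fingers, dx, dy, dz, ax, ay, az, fingers, ...]. A call has 1 to 12 rows; each row shifts and turns the commanded pose from where the row before left it, along the tool's axes as they then stand; what a row does not reach is not made up. A row lasts 1/12 s, in which the tool goes at most 41.7 mm and 7.16 degrees, less where a joint would pass 70% of its speed; a pose out of reach is approached as far as the arm can. A call is refused whole if a number of a shift passes 1 or a number of a turn 1, either way. A call with a gripper value outside its range is refused whole. The fingers move at their own pace and stop on an object; "grip_force" is the grip in N (left out, the last holds). Time passes only in rows, so rows that do not move let the fingers close. It gives the time, the measured TCP pose, the force, the opening and the grip force at its end, in the units of the state.
- robot.read_state(): the state, without advancing time (a new reading comes with each control period).
- eyes.read_camera(name): name is "scene" or "top"; returns the picture (400x640x3 uint8, red, green, blue); there is no depth.
- eyes.calibration(name): a dict with "K" (3x3 intrinsics, pixels), "R" (3x3) and "t" (3): a world point X has camera coordinates R X + t. Camera axes: x right, y down, z forward; pixel columns grow to the right and rows downward; lengths in m; the calibration is good to about 2 mm. A picture is of the moment at which its call begins. calibration takes no time and is no camera call.
- robot.close_job(): hands the job in; it is judged then, once.
Trained networks look in the newest picture that a camera, given by its name, has taken for a name from the list of things; names that differ only in an ending like _2 or _b are one class to them, and where a whole thing is asked for, a point or a joint stands for the part that bears it (a point fixed in the world has none). Each returns a list of dicts, best first, with "conf" (0 to 1); they miss things now and then, are a little off and sometimes report something else, mostly with a low value. They report only what shows in the picture. A call takes as long as a camera call. They do not tell look-alikes from the thing itself.
- eyes.search_frame(camera, thing): "rect" ([left, top, width, height] in pixels, round what is visible of it).
- eyes.place_of(camera, thing): "xy" ([column, row] in pixels: a listed point, or the origin of a listed thing).
The state is a dict: "t": time; "q": joint angles; "dq": joint speeds; "joint_torque": joint torques, N m; "tool_pos": TCP position; "orientation": TCP orientation; "force": force on the tool from outside, world axes, zero at the start; "wrist_torque": the same for the moment, N m; "opening": finger opening in m; "gripper_force": force on a finger pad.
Only numpy, scipy, OpenCV 4.12 (cv2) and the standard library are available. Lean on these libraries where they do the work, as an engineer would, in place of code of your own. Each camera call takes 0.05 s, during which the arm holds its last target. There are 200 camera calls.

## Working session

There is one attempt and no reset: what is moved stays moved. The work goes in short steps, Python scripts to look and compute and a tool call to move; the robot and the scene stay as the last step left them, time stands still between calls to the robot, and variables do not carry over. Pictures are saved under pics/ and viewed, at most 10 in all, crops included, and the job is handed in when it is done.

Besides the shell and the picture viewer there is one more tool, called after ">>>" as name(argument=value, ...) on one line, values as JSON. apply_moves: Moves the arm, as the interface text tells. Its arguments: {"type":"object","properties":{"steps":{"type":"array"},"grip_force":{"type":"number"}},"required":["steps"]}

```bash
mkdir -p pics; cat > h.py <<'E'
from plant import robot, eyes
import numpy as np, cv2
from scipy.spatial.transform import Rotation as Ro
def ray(cam,uv,z):
    c=eyes.calibration(cam);K,R,t=map(np.array,(c['K'],c['R'],c['t']))
    d=R.T@np.linalg.inv(K)@np.array([uv[0],uv[1],1.]);o=-R.T@t.reshape(3)
    return o+d*(z-o[2])/d[2]
def proj(cam,X):
    c=eyes.calibration(cam);K,R,t=map(np.array,(c['K'],c['R'],c['t']))
    p=K@(R@np.array(X)+t.reshape(3));return p[:2]/p[2]
def snap(cam,name):
    im=eyes.read_camera(cam);cv2.imwrite('pics/'+name+'.png',im[:,:,::-1]);return im
E
python3 - <<'E'
from h import *
a=snap('top','t1');b=snap('scene','s1')
Z=dict(tub=0,lid_grip=.037,lid_end_a=.021,recorder_mid=.01,small_lid_grip=.043,tape_roll_mid=.024,stapler_mid=.026)
for k,z in Z.items():
    for cam in('top','scene'):
        for r in eyes.place_of(cam,k)[:4]: print(k,cam,round(r['conf'],2),np.round(r['xy']),np.round(ray(cam,r['xy'],z),3))
print(robot.read_state(),robot.grip_point_offset)
for c in('top','scene'):
    k=eyes.calibration(c);print(-np.array(k['R']).T@np.array(k['t']).reshape(3),k['K'])
E
```

```text
tub top 0.75 [315. 210.] [ 0.484 -0.002  0.   ]
tub scene 0.68 [320. 202.] [ 0.477 -0.01   0.   ]
tub scene 0.19 [386. 251.] [0.704 0.005 0.   ]
lid_grip top 0.97 [435. 191.] [ 0.524 -0.349  0.037]
lid_grip scene 0.69 [228. 282.] [ 0.499 -0.344  0.037]
lid_end_a top 0.96 [429. 218.] [ 0.45  -0.331  0.021]
lid_end_a top 0.86 [431. 166.] [ 0.601 -0.344  0.021]
lid_end_a scene 0.96 [247. 311.] [ 0.581 -0.355  0.021]
lid_end_a scene 0.58 [218. 264.] [ 0.436 -0.33   0.021]
recorder_mid top 0.87 [405. 290.] [ 0.244 -0.254  0.01 ]
recorder_mid top 0.74 [454. 265.] [ 0.312 -0.399  0.01 ]
recorder_mid scene 0.86 [196. 204.] [ 0.243 -0.263  0.01 ]
recorder_mid scene 0.77 [169. 255.] [ 0.319 -0.405  0.01 ]
recorder_mid scene 0.63 [329. 284.] [ 0.668 -0.167  0.01 ]
small_lid_grip top 0.93 [200. 205.] [0.503 0.326 0.043]
small_lid_grip scene 0.83 [402. 135.] [0.499 0.311 0.043]
tape_roll_mid top 0.81 [263. 149.] [0.664 0.146 0.024]
tape_roll_mid scene 0.72 [410. 203.] [0.663 0.153 0.024]
tape_roll_mid scene 0.5 [230. 285.] [ 0.502 -0.346  0.024]
stapler_mid top 0.68 [313. 129.] [ 0.722 -0.004  0.
[... 376 characters left out ...]
61515e-02,
        2.27083062e-02, -2.16020362e-05]), 'tool_pos': array([ 0.16975696, -0.57550573,  0.21865933]), 'orientation': array([ 3.10930117e+00,  4.48975253e-01, -1.14298975e-05]), 'force': array([ 0.80537871, -0.43135187, -0.26152899]), 'wrist_torque': array([-0.03222413, -0.02511238,  0.00507037]), 'gripper_force': 0.0, 'opening': 0.09292769501692384} 0.0188
[ 0.33937682 -0.0128267   1.51388355] [[515.81287782   0.         315.23594108]
 [  0.         515.81287782 202.0719753 ]
 [  0.           0.           1.        ]]
[ 0.94538477 -0.45239452  1.00667707] [[424.91848634   0.         321.91424012]
 [  0.         424.91848634 198.83400747]
 [  0.           0.           1.        ]]
```

View pics/t1.png

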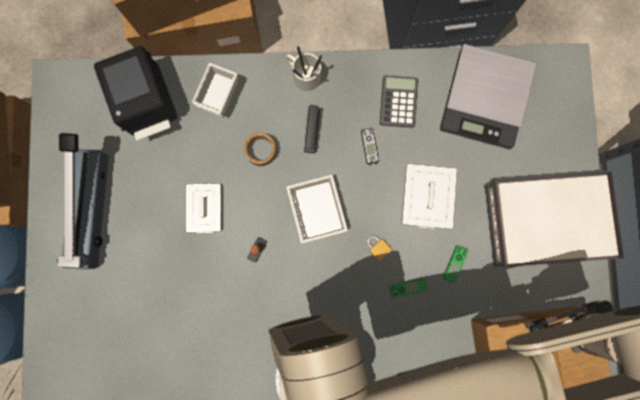

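View pics/s1.png

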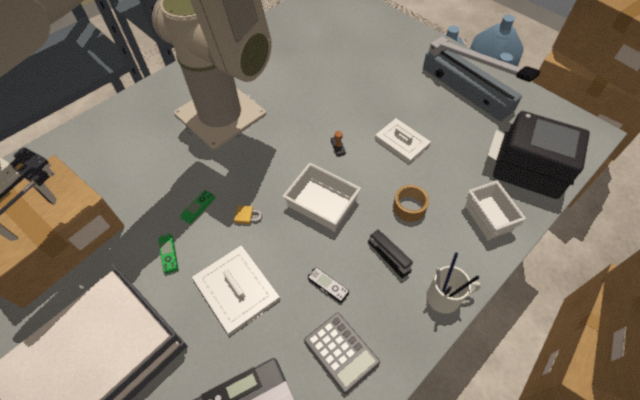

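The real (silver) recorder is at top (370,146) / scene (329,284). The tub is at top (317,209) and the big lid at top (430,197). The two green bars are look-alikes. Next I'll measure the angles.

```bash
cat > m.py <<'E'
from h import *
def rect(im,cam,box,lo,z,name):
    x,y,w,h=box;c=im[y:y+h,x:x+w];bg=np.median(c.reshape(-1,3),0)
    if lo: m=(c.min(2)>lo)
    else: m=np.abs(c.astype(int)-np.array(BG)).max(2)>28
    m=m.astype(np.uint8)
    n,l,s,_=cv2.connectedComponentsWithStats(m);i=1+np.argmax(s[1:,4])
    cn,_=cv2.findContours((l==i).astype(np.uint8),cv2.RETR_EXTERNAL,cv2.CHAIN_APPROX_NONE)
    P=np.array([ray(cam,(p[0][0]+x,p[0][1]+y),z)[:2] for p in max(cn,key=len)],np.float32)
    (cx,cy),(a,b),ang=cv2.minAreaRect(P)
    if b>a: a,b,ang=b,a,ang+90
    ang=(ang+90)%180-90
    print(name,cam,np.round([cx,cy,a,b],4),'yaw long deg',round(ang,1))
    return cx,cy,ang
E
python3 - <<'E'
import m;from m import *
im=cv2.imread('pics/t1.png')[:,:,::-1].copy();m.BG=np.median(im[225:260,300:350].reshape(-1,3),0);print(m.BG)
rect(im,'top',(275,165,85,90),150,.055,'tub')
rect(im,'top',(395,155,70,85),150,.021,'lid')
rect(im,'top',(352,118,36,55),0,.018,'rec')
s=cv2.imread('pics/s1.png')[:,:,::-1].copy()
rect(s,'scene',(300,260,60,48),0,.015,'rec')
rect(s,'scene',(185,240,100,100),150,.021,'lid')
c=[cv2.resize(im[y:y+100,x:x+100],(395,395),interpolation=cv2.INTER_CUBIC) for x,y in((270,160),(380,140))]
cv2.imwrite('pics/c1.png',np.hstack(c)[:,:,::-1])
E
```

```text
[166. 164. 152.]
tub top [0.4791 0.009  0.2508 0.2037] yaw long deg -1.0
lid top [ 0.4941 -0.3202  0.2267  0.1778] yaw long deg -6.9
rec top [ 0.6666 -0.1688  0.1134  0.0439] yaw long deg 8.0
rec scene [ 0.6689 -0.1756  0.1138  0.0455] yaw long deg 10.1
lid scene [ 0.5088 -0.3367  0.185   0.1477] yaw long deg -7.1
```

View pics/c1.png

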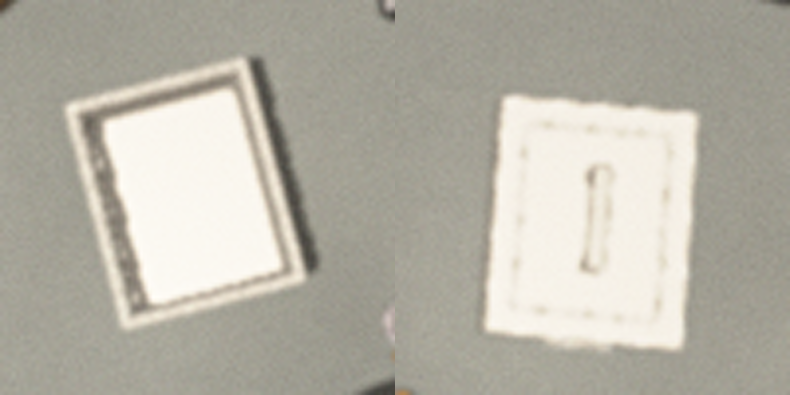

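The crop shows the tub's long axis at about +14° yaw and the lid at about -5°. I'll refine these with a higher threshold.

```bash
python3 - <<'E'
import m;from m import *
im=cv2.imread('pics/t1.png')[:,:,::-1].copy();m.BG=[166,164,152]
s=cv2.imread('pics/s1.png')[:,:,::-1].copy()
for th in(185,200,210):
    rect(im,'top',(275,165,85,90),th,.055,'tub%d'%th)
    rect(im,'top',(395,155,70,85),th,.019,'lid%d'%th)
    rect(s,'scene',(185,240,100,100),th,.02,'lid%d'%th)
E
```

```text
tub185 top [ 0.4801 -0.0112  0.1381  0.1007] yaw long deg 13.7
lid185 top [ 0.512  -0.3361  0.1815  0.1451] yaw long deg -7.2
lid185 scene [ 0.5115 -0.3378  0.1754  0.1432] yaw long deg -7.1
tub200 top [ 0.4799 -0.0114  0.1365  0.0986] yaw long deg 13.5
lid200 top [ 0.5133 -0.3368  0.1784  0.1425] yaw long deg -7.0
lid200 scene [ 0.5118 -0.3377  0.1732  0.1416] yaw long deg -7.3
tub210 top [ 0.4799 -0.0115  0.1361  0.0972] yaw long deg 13.7
lid210 top [ 0.5129 -0.3368  0.1742  0.1421] yaw long deg -7.0
lid210 scene [ 0.5121 -0.3377  0.1711  0.1403] yaw long deg -7.2
```

```bash
cat >> h.py <<'E'
def go(x,y,z,yaw):
    s=robot.read_state();R=Ro.from_rotvec(s['orientation']).as_matrix();p=s['tool_pos']
    T=Ro.from_euler('z',yaw,degrees=True).as_matrix()@np.diag([1,-1,-1])
    w=Ro.from_matrix(R.T@T).as_rotvec(degrees=True)/6
    d=np.array([x,y,z])-p
    print('t',round(s['t'],2),'tcp',np.round(p,4),'yaw',round(np.degrees(np.arctan2(R[1,0],R[0,0])),2),'F',np.round(s['force'],1),'open',round(s['opening'],4),'gf',round(s['gripper_force'],1))
    print('turn units',np.round(w,3),'shift BEFORE turn',np.round(R.T@d/.03,3),'shift AFTER turn',np.round(T.T@d/.03,3))
E
python3 - <<'E'
from h import *
cs=np.array([(70,105),(248,58),(303,275),(127,328)])/3.95+np.array([270,160])-.4
P=np.array([ray('top',c,.055)[:2] for c in cs]);print(P,P.mean(0))
d=(P[0]+P[1]-P[2]-P[3])/2;e=(P[0]-P[1]+P[3]-P[2])/2
print(np.linalg.norm(d),np.linalg.norm(e),np.degrees(np.arctan2(d[1],d[0])),np.degrees(np.arctan2(-e[0],e[1])))
go(.668,-.172,.12,9)
E
```

```text
[[ 0.54844706  0.07440804]
 [ 0.57918486 -0.0552877 ]
 [ 0.4209253  -0.08983778]
 [ 0.38651467  0.03704919]] [ 0.48376797 -0.00841706]
0.16408365017100113 0.13236219865569684 12.657513029381954 14.246796351581551
t 0.8 tcp [ 0.1698 -0.5755  0.2187] yaw 16.43 F [ 0.8 -0.4 -0.3] open 0.0929 gf 0.0
turn units [0.    0.    1.239] shift BEFORE turn [19.735 -8.203  3.288] shift AFTER turn [ 18.508 -10.687   3.289]
```

>>> apply_moves(steps=[0, 0, 0, 0, 0, 0.62, 100, 0, 0, 0, 0, 0, 0.62, 100, 0.9, -0.5, 0, 0, 0, 0, 100, 0.9, -0.5, 0, 0, 0, 0, 100, 0.9, -0.5, 0, 0, 0, 0, 100, 0.9, -0.5, 0, 0, 0, 0, 100, 0.9, -0.5, 0, 0, 0, 0, 100, 0.9, -0.5, 0, 0, 0, 0, 100, 0.9, -0.5, 0, 0, 0, 0, 100, 0.9, -0.5, 0, 0, 0, 0, 100, 0.9, -0.5, 0, 0, 0, 0, 100, 0.9, -0.5, 0, 0, 0, 0, 100])

```text
t: 1.8
tool_pos: [0.4141, -0.3841, 0.2188]
orientation: [3.132, 0.246, 0.0]
force: [0.4, 0.1, -0.1]
opening: 0.0931
gripper_force: 0.0
```

>>> apply_moves(steps=[0.95, -0.55, 0, 0, 0, 0, 100, 0.95, -0.55, 0, 0, 0, 0, 100, 0.95, -0.55, 0, 0, 0, 0, 100, 0.95, -0.55, 0, 0, 0, 0, 100, 0.95, -0.55, 0.2, 0, 0, 0, 100, 0.95, -0.55, 0.6, 0, 0, 0, 100, 0.95, -0.55, 0.6, 0, 0, 0, 100, 0.95, -0.6, 0.6, 0, 0, 0, 100, 0.9, -0.6, 0.6, 0, 0, 0, 100, 1, -0.6, 0.7, 0, 0, 0, 100, 0, 0, 0, 0, 0, 0, 100, 0, 0, 0, 0, 0, 0, 100])

```text
t: 2.8
tool_pos: [0.6673, -0.1708, 0.1162]
orientation: [-3.129, -0.251, 0.008]
force: [0.5, -1.1, 0.7]
opening: 0.093
gripper_force: 0.0
```

```bash
python3 - <<'E'
from h import *
go(.668,-.172,.004,9)
s=snap('scene','s2');t=snap('top','t2')
for cam in('scene','top'):
    for r in eyes.place_of(cam,'recorder_mid')[:4]: print(cam,round(r['conf'],2),np.round(r['xy']),np.round(ray(cam,r['xy'],.01),3))
a=cv2.resize(s[230:330,270:370],(395,395));b=cv2.resize(t[90:190,320:420],(395,395))
cv2.imwrite('pics/c2.png',np.hstack([a,b])[:,:,::-1])
E
```

```text
t 2.8 tcp [ 0.6673 -0.1708  0.1162] yaw 9.16 F [ 0.5 -1.1  0.7] open 0.093 gf 0.0
turn units [-0.024  0.044  0.027] shift BEFORE turn [0.033 0.051 3.74 ] shift AFTER turn [0.016 0.042 3.74 ]
scene 0.77 [327. 284.] [ 0.665 -0.17   0.01 ]
scene 0.64 [169. 255.] [ 0.318 -0.405  0.01 ]
scene 0.62 [194. 203.] [ 0.235 -0.265  0.01 ]
top 0.88 [455. 265.] [ 0.313 -0.402  0.01 ]
top 0.83 [369. 144.] [ 0.676 -0.169  0.01 ]
top 0.59 [406. 290.] [ 0.243 -0.257  0.01 ]
```

View pics/c2.png

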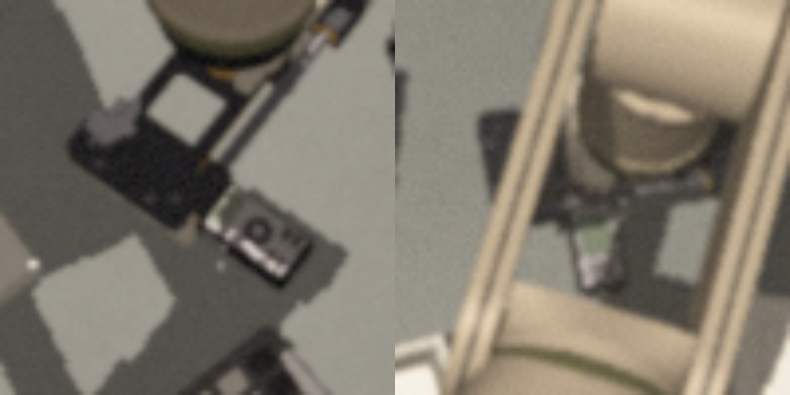

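The recorder lies centred under the open fingers, so I'll descend and grip.

>>> apply_moves(steps=[0, 0, 0.8, 0, 0, 0, 100, 0, 0, 0.8, 0, 0, 0, 100, 0, 0, 0.8, 0, 0, 0, 100, 0, 0, 0.7, 0, 0, 0, 100, 0, 0, 0.4, 0, 0, 0, 100, 0, 0, 0.22, 0, 0, 0, 100, 0, 0, 0, 0, 0, 0, 100, 0, 0, 0, 0, 0, 0, 0, 0, 0, 0, 0, 0, 0, 0, 0, 0, 0, 0, 0, 0, 0, 0, 0, 0, 0, 0, 0, 0, 0, 0, 0, 0, 0, 0, 0], grip_force=20)

```text
t: 4.0
tool_pos: [0.6686, -0.1733, 0.009]
orientation: [3.131, 0.246, 0.002]
force: [1.0, -0.1, -0.1]
opening: 0.0641
gripper_force: 0.0
```

>>> apply_moves(steps=[0, 0, 0, 0, 0, 0, 0, 0, 0, 0, 0, 0, 0, 0, 0, 0, -0.4, 0, 0, 0, 0, 0, 0, -0.7, 0, 0, 0, 0, 0, 0, -0.8, 0, 0, 0, 0, 0, 0, -0.8, 0, 0, 0, 0, 0, 0, -0.8, 0, 0, 0, 0, 0, 0, -0.7, 0, 0, 0, 0, 0, 0, 0, 0, 0, 0, 0])

```text
t: 4.75
tool_pos: [0.6712, -0.1742, 0.1417]
orientation: [3.128, 0.246, 0.014]
force: [0.6, -0.4, 1.2]
opening: 0.0043
gripper_force: 0.0
```

```bash
python3 - <<'E'
from h import *
go(.484,-.008,.14,13.5)
E
```

```text
t 4.75 tcp [ 0.6712 -0.1742  0.1417] yaw 9.0 F [ 0.6 -0.4  1.2] open 0.0043 gf 0.0
turn units [ 0.046 -0.08  -0.751] shift BEFORE turn [-5.297 -6.448 -0.018] shift AFTER turn [-4.774 -6.844  0.056]
```

The fingers need about 1 s to close, so I lifted too early and the grip missed. I'll repeat it with longer waits.

>>> apply_moves(steps=[0, 0, 0, 0, 0, 0, 80, 0, 0, 0, 0, 0, 0, 80, 0, 0, 0, 0, 0, 0, 80, 0, 0, 0, 0, 0, 0, 80, 0, 0, 0, 0, 0, 0, 80, 0, 0, 0, 0, 0, 0, 80, 0, 0, 0, 0, 0, 0, 80, 0, 0, 0, 0, 0, 0, 80, 0, 0, 0, 0, 0, 0, 80, 0, 0, 0, 0, 0, 0, 80, 0, 0, 0, 0, 0, 0, 80, 0, 0, 0, 0, 0, 0, 80])

```text
t: 5.75
tool_pos: [0.668, -0.1732, 0.1341]
orientation: [3.132, 0.246, 0.0]
force: [0.4, -0.2, -0.2]
opening: 0.0737
gripper_force: 0.0
```

```bash
python3 - <<'E'
from h import *
s=snap('scene','s3')
go(.668,-.172,.006,9)
for r in eyes.place_of('scene','recorder_mid')[:4]: print(round(r['conf'],2),np.round(r['xy']),np.round(ray('scene',r['xy'],.01),3))
a=cv2.resize(s[230:330,270:370],(395,395))
cv2.imwrite('pics/c3.png',a[:,:,::-1])
E
```

```text
t 5.8 tcp [ 0.668  -0.1732  0.1341] yaw 8.99 F [ 0.8 -0.4 -0.9] open 0.074 gf 0.0
turn units [ 0.    -0.    -0.002] shift BEFORE turn [ 0.006 -0.039  4.269] shift AFTER turn [ 0.006 -0.039  4.269]
0.79 [171. 255.] [ 0.322 -0.4    0.01 ]
0.76 [196. 204.] [ 0.239 -0.263  0.01 ]
0.58 [329. 284.] [ 0.668 -0.168  0.01 ]
```

View pics/c3.png

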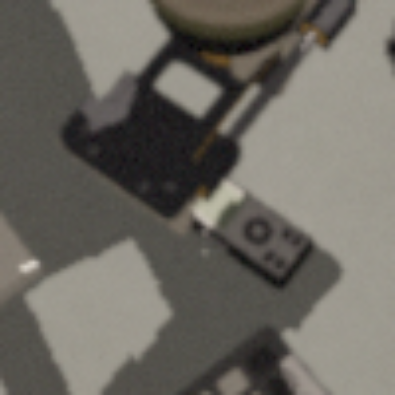

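The recorder has not moved and still lies flat under the gripper. I'll descend in small steps and then close.

>>> apply_moves(steps=[0, 0, 0.8, 0, 0, 0, 80, 0, 0, 0.8, 0, 0, 0, 80, 0, 0, 0.8, 0, 0, 0, 80, 0, 0, 0.7, 0, 0, 0, 80, 0, 0, 0.6, 0, 0, 0, 80, 0, 0, 0.4, 0, 0, 0, 80, 0, 0, 0.15, 0, 0, 0, 80, 0, 0, 0, 0, 0, 0, 80, 0, 0, 0, 0, 0, 0, 80])

```text
t: 6.6
tool_pos: [0.6686, -0.1734, 0.0075]
orientation: [3.131, 0.246, 0.002]
force: [0.1, -0.5, 0.2]
opening: 0.0744
gripper_force: 0.0
```

>>> apply_moves(steps=[0, 0, 0.1, 0, 0, 0, 0, 0, 0, 0, 0, 0, 0, 0, 0, 0, 0, 0, 0, 0, 0, 0, 0, 0, 0, 0, 0, 0, 0, 0, 0, 0, 0, 0, 0, 0, 0, 0, 0, 0, 0, 0, 0, 0, 0, 0, 0, 0, 0, 0, 0, 0, 0, 0, 0, 0, 0, 0, 0, 0, 0, 0, 0, 0, 0, 0, 0, 0, 0, 0], grip_force=20)

```text
t: 7.43
tool_pos: [0.6681, -0.1731, 0.0038]
orientation: [-3.132, -0.246, -0.0]
force: [-0.5, 1.1, 1.7]
opening: 0.0357
gripper_force: 20.0
```

>>> apply_moves(steps=[0, 0, -0.3, 0, 0, 0, 0, 0, 0, -0.6, 0, 0, 0, 0, 0, 0, -0.8, 0, 0, 0, 0, 0, 0, -0.8, 0, 0, 0, 0, 0, 0, -0.8, 0, 0, 0, 0, 0, 0, -0.8, 0, 0, 0, 0, 0, 0, -0.4, 0, 0, 0, 0, 0, 0, 0, 0, 0, 0, 0, 0, 0, 0, 0, 0, 0, 0])

```text
t: 8.18
tool_pos: [0.6683, -0.1734, 0.1389]
orientation: [3.131, 0.246, 0.002]
force: [-0.1, 0.6, -1.2]
opening: 0.036
gripper_force: 20.0
```

```bash
python3 - <<'E'
from h import *
go(.484,-.008,.12,13.5)
E
```

```text
t 8.18 tcp [ 0.6683 -0.1734  0.1389] yaw 8.99 F [-0.1  0.6 -1.2] open 0.036 gf 20.0
turn units [ 0.007 -0.01  -0.752] shift BEFORE turn [-5.209 -6.405  0.619] shift AFTER turn [-4.688 -6.794  0.629]
```

>>> apply_moves(steps=[0, 0, 0, 0, 0, -0.75, 0, -0.3, -0.4, 0, 0, 0, 0, 0, -0.5, -0.7, 0, 0, 0, 0, 0, -0.55, -0.8, 0, 0, 0, 0, 0, -0.55, -0.8, 0, 0, 0, 0, 0, -0.55, -0.8, 0, 0, 0, 0, 0, -0.55, -0.8, 0, 0, 0, 0, 0, -0.55, -0.8, 0, 0, 0, 0, 0, -0.5, -0.8, 0, 0, 0, 0, 0, -0.4, -0.6, 0, 0, 0, 0, 0, -0.24, -0.3, 0.2, 0, 0, 0, 0, 0, 0, 0, 0, 0, 0, 0])

```text
t: 9.18
tool_pos: [0.48, -0.006, 0.1291]
orientation: [-3.118, -0.371, 0.009]
force: [-1.4, 0.6, -1.3]
opening: 0.036
gripper_force: 20.0
```

```bash
python3 - <<'E'
from h import *
go(.484,-.008,.0075,13.5)
s=snap('scene','s4');t=snap('top','t4')
a=cv2.resize(s[150:250,270:370],(395,395));b=cv2.resize(t[160:260,270:370],(395,395))
cv2.imwrite('pics/c4.png',np.hstack([a,b])[:,:,::-1])
E
```

```text
t 9.18 tcp [ 0.48   -0.006   0.1291] yaw 13.58 F [-1.4  0.6 -1.3] open 0.036 gf 20.0
turn units [-0.022  0.051  0.014] shift BEFORE turn [0.135 0.106 4.054] shift AFTER turn [0.113 0.096 4.055]
```

View pics/c4.png

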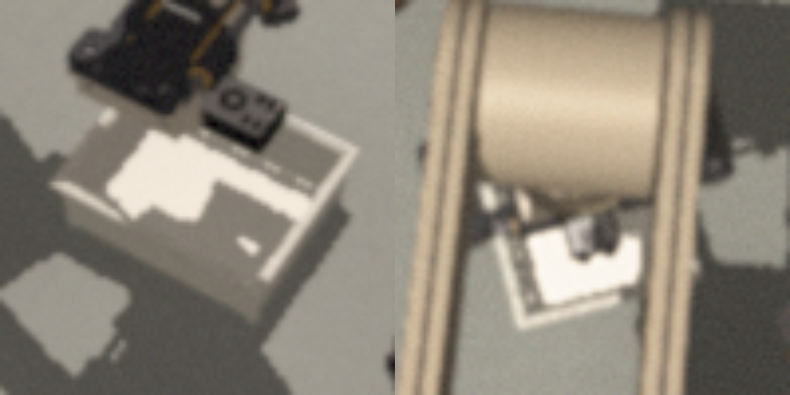

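The recorder is held level above the tub, so I'll lower it.

>>> apply_moves(steps=[0.1, 0, 0.6, 0, 0, 0, 0, 0, 0, 0.7, 0, 0, 0, 0, 0, 0, 0.7, 0, 0, 0, 0, 0, 0, 0.6, 0, 0, 0, 0, 0, 0, 0.5, 0, 0, 0, 0, 0, 0, 0.4, 0, 0, 0, 0, 0, 0, 0.2, 0, 0, 0, 0, 0, 0, 0.1, 0, 0, 0, 0, 0, 0, 0, 0, 0, 0, 0, 0, 0, 0, 0, 0, 0, 0])

```text
t: 10.12
tool_pos: [0.4872, -0.0071, 0.0192]
orientation: [3.12, 0.369, 0.001]
force: [0.1, -0.1, -1.1]
opening: 0.0359
gripper_force: 20.0
```

>>> apply_moves(steps=[0, 0, 0.15, 0, 0, 0, 0, 0, 0, 0.1, 0, 0, 0, 0, 0, 0, 0.08, 0, 0, 0, 0, 0, 0, 0.04, 0, 0, 0, 0, 0, 0, 0, 0, 0, 0, 0, 0, 0, 0, 0, 0, 0, 0])

```text
t: 10.62
tool_pos: [0.4864, -0.0069, 0.0074]
orientation: [-3.12, -0.369, 0.0]
force: [0.0, -0.1, -0.9]
opening: 0.0357
gripper_force: 20.0
```

>>> apply_moves(steps=[0, 0, 0.02, 0, 0, 0, 0, 0, 0, 0, 0, 0, 0, 60, 0, 0, 0, 0, 0, 0, 60, 0, 0, 0, 0, 0, 0, 60, 0, 0, 0, 0, 0, 0, 60, 0, 0, 0, 0, 0, 0, 60, 0, 0, 0, 0, 0, 0, 60, 0, 0, 0, 0, 0, 0, 60])

```text
t: 11.28
tool_pos: [0.4865, -0.0069, 0.0069]
orientation: [3.12, 0.369, 0.0]
force: [0.1, 0.6, -0.7]
opening: 0.0557
gripper_force: 0.0
```

>>> apply_moves(steps=[0, 0, -0.2, 0, 0, 0, 60, 0, 0, -0.5, 0, 0, 0, 60, 0, 0, -0.8, 0, 0, 0, 60, 0, 0, -0.9, 0, 0, 0, 60, 0, 0, -0.9, 0, 0, 0, 60, 0, 0, -0.9, 0, 0, 0, 60, 0, 0, -0.9, 0, 0, 0, 60, 0, 0, -0.4, 0, 0, 0, 60, 0, 0, 0, 0, 0, 0, 60])

```text
t: 12.03
tool_pos: [0.4888, -0.0072, 0.1757]
orientation: [3.118, 0.369, 0.01]
force: [0.1, -0.3, -0.5]
opening: 0.0559
gripper_force: 0.0
```

```bash
python3 - <<'E'
from h import *
go(.512,-.337,.16,-7.1)
E
```

```text
t 12.03 tcp [ 0.4888 -0.0072  0.1757] yaw 13.49 F [ 0.1 -0.3 -0.5] open 0.0559 gf 0.0
turn units [ 0.011 -0.062  3.432] shift BEFORE turn [-1.816 10.87   0.538] shift AFTER turn [ 2.127 10.814  0.524]
```

>>> apply_moves(steps=[0, 0, 0, 0, 0, 0.86, 60, 0, 0, 0, 0, 0, 0.86, 60, 0, 0, 0, 0, 0, 0.86, 60, 0, 0, 0, 0, 0, 0.85, 60, 0.15, 0.7, 0, 0, 0, 0, 60, 0.15, 0.9, 0, 0, 0, 0, 60, 0.15, 0.9, 0, 0, 0, 0, 60, 0.15, 0.9, 0, 0, 0, 0, 60, 0.2, 0.9, 0, 0, 0, 0, 60, 0.2, 0.9, 0, 0, 0, 0, 60, 0.2, 0.9, 0, 0, 0, 0, 60, 0.2, 0.9, 0, 0, 0, 0, 60])

```text
t: 13.03
tool_pos: [0.5012, -0.2213, 0.1693]
orientation: [-3.134, 0.194, 0.004]
force: [0.8, 0.2, -0.5]
opening: 0.0557
gripper_force: 0.0
```

>>> apply_moves(steps=[0.2, 0.9, 0, 0, 0, 0, 60, 0.2, 0.9, 0, 0, 0, 0, 60, 0.2, 0.8, 0, 0, 0, 0, 60, 0.2, 0.8, 0.2, 0, 0, 0, 60, 0.1, 0.3, 0.2, 0, 0, 0, 60, 0, 0, 0, 0, 0, 0, 60, 0, 0, 0, 0, 0, 0, 60])

```text
t: 13.62
tool_pos: [0.5143, -0.3329, 0.1573]
orientation: [-3.133, 0.195, 0.005]
force: [0.3, 0.2, -0.5]
opening: 0.0556
gripper_force: 0.0
```

```bash
python3 - <<'E'
import m;from m import *
go(.512,-.337,.024,-7.1)
t=snap('top','t5');s=snap('scene','s5')
for k,z in(('lid_grip',.043),('lid_end_a',.021),('recorder_mid',.013)):
  for r in eyes.place_of('scene',k)[:4]: print(k,round(r['conf'],2),np.round(r['xy']),np.round(ray('scene',r['xy'],z),3))
a=cv2.resize(s[230:330,180:280],(395,395));b=cv2.resize(t[160:260,270:370],(395,395))
cv2.imwrite('pics/c5.png',np.hstack([a,b])[:,:,::-1])
E
```

```text
t 13.62 tcp [ 0.5143 -0.3329  0.1573] yaw -7.13 F [ 0.3  0.2 -0.5] open 0.0556 gf 0.0
turn units [-0.024  0.033 -0.005] shift BEFORE turn [-0.042  0.157  4.445] shift AFTER turn [-0.057  0.146  4.445]
lid_grip 0.87 [230. 286.] [ 0.513 -0.348  0.043]
lid_grip 0.21 [389. 251.] [ 0.721 -0.009  0.043]
lid_end_a 0.82 [223. 265.] [ 0.448 -0.324  0.021]
lid_end_a 0.79 [247. 312.] [ 0.583 -0.357  0.021]
recorder_mid 0.88 [166. 253.] [ 0.311 -0.406  0.013]
recorder_mid 0.7 [329. 201.] [0.497 0.003 0.013]
```

View pics/c5.png

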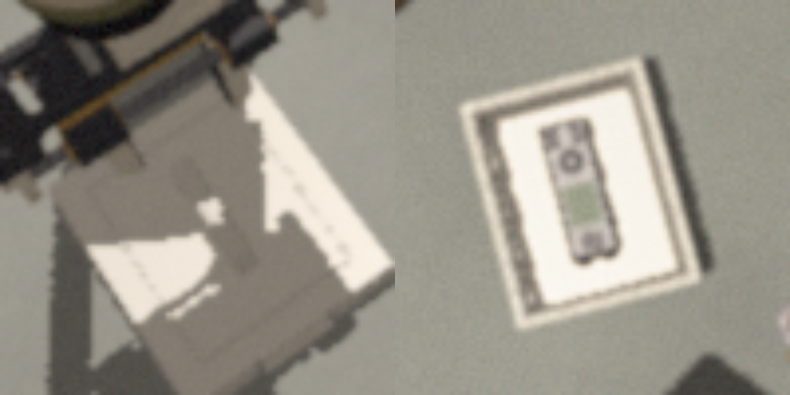

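The recorder lies flat, face up and centred in the tub, and the lid's bar is under the gripper. Now I'll descend onto the bar.

>>> apply_moves(steps=[-0.05, 0.2, 0.6, 0, 0, 0, 60, 0, 0, 0.8, 0, 0, 0, 60, 0, 0, 0.8, 0, 0, 0, 60, 0, 0, 0.7, 0, 0, 0, 60, 0, 0, 0.6, 0, 0, 0, 60, 0, 0, 0.4, 0, 0, 0, 60, 0, 0, 0.2, 0, 0, 0, 60, 0, 0, 0, 0, 0, 0, 60, 0, 0, 0, 0, 0, 0, 60])

```text
t: 14.62
tool_pos: [0.5136, -0.3399, 0.0377]
orientation: [3.135, -0.194, 0.001]
force: [0.1, -0.3, 0.5]
opening: 0.0558
gripper_force: 0.0
```

>>> apply_moves(steps=[0, 0, 0.2, 0, 0, 0, 60, 0, 0, 0.18, 0, 0, 0, 60, 0, 0, 0, 0, 0, 0, 60, 0, 0, 0, 0, 0, 0, 0, 0, 0, 0, 0, 0, 0, 0, 0, 0, 0, 0, 0, 0, 0, 0, 0, 0, 0, 0, 0, 0, 0, 0, 0, 0, 0, 0, 0, 0, 0, 0, 0, 0, 0, 0, 0, 0, 0, 0, 0, 0, 0, 0, 0, 0, 0, 0, 0, 0], grip_force=40)

```text
t: 15.53
tool_pos: [0.5132, -0.3397, 0.0256]
orientation: [-3.136, 0.194, -0.0]
force: [-0.1, 0.3, 0.6]
opening: 0.0131
gripper_force: 40.0
```

```bash
python3 - <<'E'
from h import *
go(.484,-.008,.13,13.5)
for r in eyes.place_of('scene','lid_grip')[:0]: pass
E
```

```text
t 15.53 tcp [ 0.5132 -0.3397  0.0256] yaw -7.09 F [-0.1  0.3  0.6] open 0.0131 gf 40.0
turn units [ 0.000e+00 -1.000e-03 -3.431e+00] shift BEFORE turn [ -2.33  -10.853  -3.482] shift AFTER turn [  1.635 -10.98   -3.482]
```

>>> apply_moves(steps=[0, 0, -0.3, 0, 0, 0, 0, 0, 0, -0.6, 0, 0, 0, 0, 0, 0, -0.7, 0, 0, 0, 0, 0, 0, -0.7, 0, 0, 0, 0, 0, 0, -0.7, 0, 0, 0, 0, 0, 0, -0.5, 0, 0, 0, 0, 0, 0, 0, 0, 0, -0.85, 0, 0, 0, 0, 0, 0, -0.86, 0, 0, 0, 0, 0, 0, -0.86, 0, 0, 0, 0, 0, 0, -0.86, 0, 0, 0, 0, 0, 0, 0, 0])

```text
t: 16.5
tool_pos: [0.5131, -0.3398, 0.131]
orientation: [3.119, 0.376, 0.0]
force: [-0.3, 0.6, -1.3]
opening: 0.0135
gripper_force: 40.0
```

>>> apply_moves(steps=[0.1, -0.6, 0, 0, 0, 0, 0, 0.1, -0.8, 0, 0, 0, 0, 0, 0.1, -0.8, 0, 0, 0, 0, 0, 0.1, -0.8, 0, 0, 0, 0, 0, 0.1, -0.8, 0, 0, 0, 0, 0, 0.1, -0.8, 0, 0, 0, 0, 0, 0.1, -0.8, 0, 0, 0, 0, 0, 0.1, -0.8, 0, 0, 0, 0, 0, 0.2, -0.8, 0, 0, 0, 0, 0, 0.2, -0.8, 0, 0, 0, 0, 0, 0.2, -0.8, 0, 0, 0, 0, 0, 0.2, -0.8, 0, 0, 0, 0, 0])

```text
t: 17.5
tool_pos: [0.4939, -0.0532, 0.1309]
orientation: [3.12, 0.363, 0.001]
force: [0.2, -0.8, -0.7]
opening: 0.0135
gripper_force: 40.0
```

>>> apply_moves(steps=[0, -0.8, 0, 0, 0, 0, 0, 0, -0.4, 0, 0, 0, 0, 0, 0, -0.2, 0, 0, 0, 0, 0, 0, 0, 0, 0, 0, 0, 0, 0, 0, 0, 0, 0, 0, 0, 0, 0, 0, 0, 0, 0, 0])

```text
t: 18.0
tool_pos: [0.4845, -0.0145, 0.1306]
orientation: [3.12, 0.367, 0.0]
force: [-0.1, 0.6, -1.0]
opening: 0.0131
gripper_force: 40.0
```

```bash
python3 - <<'E'
from h import *
go(.484,-.008,.13,13.5)
s=snap('scene','s6');t=snap('top','t6')
z=robot.read_state()['tool_pos'][2]
print([ (np.round(r['xy']),round(r['conf'],2)) for r in eyes.place_of('scene','lid_end_a')[:3]+eyes.place_of('scene','lid_grip')[:2]])
for k,zz in(('lid_end_a',z-.0256+.021),('lid_grip',z-.0256+.043)):
  for c in('scene','top'):
    for r in eyes.place_of(c,k)[:2]: print(k,c,round(r['conf'],2),np.round(ray(c,r['xy'],zz),4))
a=cv2.resize(s[130:280,240:390],(395,395));b=cv2.resize(t[140:290,240:390],(395,395))
cv2.imwrite('pics/c6.png',np.hstack([a,b])[:,:,::-1])
E
```

```text
t 18.0 tcp [ 0.4845 -0.0145  0.1306] yaw 13.42 F [-0.1  0.6 -1. ] open 0.0131 gf 40.0
turn units [ 0.006 -0.002 -0.014] shift BEFORE turn [ 0.035 -0.216  0.019] shift AFTER turn [ 0.035 -0.216  0.019]
[(array([299., 166.]), 0.92), (array([342., 195.]), 0.71)]
lid_end_a scene 0.92 [ 0.4157 -0.0258  0.1259]
lid_end_a scene 0.71 [ 0.5585 -0.0126  0.1259]
lid_end_a top 0.96 [ 0.4191 -0.0307  0.1259]
lid_grip top 0.95 [ 0.4877 -0.0173  0.1479]
```

View pics/c6.png

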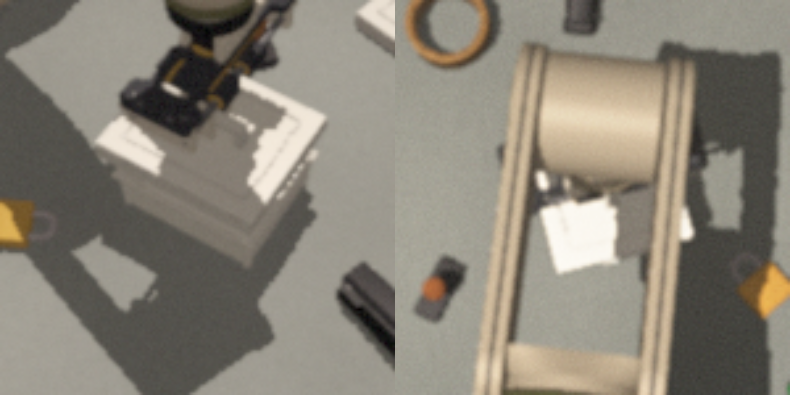

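I'll fit the outlines of the tub and of the lid (before the pick) in the same way, to get the lid's x offset in the grip and the tub's centre.

```bash
cat > fit.py <<'E'
from h import *
from scipy.optimize import minimize
from scipy.ndimage import map_coordinates
def outline(cam,p,rects):
    R=Ro.from_euler('z',p[2],degrees=True).as_matrix()
    q=[proj(cam,R@[sx*l/2,sy*w/2,0]+[p[0],p[1],z]) for l,w,z in rects for sx in(-1,1) for sy in(-1,1)]
    return cv2.convexHull(np.array(q,np.float32))[:,0]
def score(p,views,rects):
    t=0
    for cam,g in views:
        h=outline(cam,p,rects);c=h.mean(0)
        for a,b in zip(h,np.roll(h,-1,0)):
            L=np.linalg.norm(b-a)
            if L<8: continue
            s=np.linspace(.06,.94,60)[:,None];P=a+(b-a)*s;n=np.array([b[1]-a[1],a[0]-b[0]])/L
            if n@(P.mean(0)-c)<0:n=-n
            f=lambda o:map_coordinates(g,(P+n*o).T[::-1],order=1)
            d=f(-1.)-f(1.)
            t-=np.median(d)
    return t
def fit(views,rects,p0):
    best=min((minimize(score,np.array(p0)+d,(views,rects),method='Nelder-Mead',options=dict(initial_simplex=np.array(p0)+d+np.array([[0,0,0],[.004,0,0],[0,.004,0],[0,0,2]]))) for d in np.random.default_rng(0).normal(0,1,(10,3))*[.002,.002,1]),key=lambda r:r.fun)
    return np.round(best.x,4),round(best.fun,1)
def L(n): return cv2.GaussianBlur(cv2.imread('pics/'+n+'.png',0).astype(float),(0,0),.6)
E
python3 - <<'E'
from fit import *
tub=[(168,136,55)];lid=[(177,144,0),(177,141,20)]
mm=lambda r:[tuple(np.array(x)/1000) for x in r]
for n in('t1','t5'): print('tub',n,fit([('top',L(n))],mm(tub),(.484,-.008,13.5)))
print('lid t1',fit([('top',L('t1'))],mm(lid),(.512,-.337,-7.1)))
print('lid s1',fit([('scene',L('s1'))],mm(lid),(.512,-.337,-7.1)))
print('tub s5',fit([('scene',L('s5'))],mm(tub),(.484,-.008,13.5)))
E
```

```text
Traceback (most recent call last):
  File "fit.py", line 22, in fit
    best=min((minimize(score,np.array(p0)+d,(views,rects),method='Nelder-Mead',options=dict(initial_simplex=np.array(p0)+d+np.array([[0,0,0],[.004,0,0],[0,.004,0],[0,0,2]]))) for d in np.random.default_rng(0).normal(0,1,(10,3))*[.002,.002,1]),key=lambda r:r.fun)
  File "fit.py", line 22, in <genexpr>
    best=min((minimize(score,np.array(p0)+d,(views,rects),method='Nelder-Mead',options=dict(initial_simplex=np.array(p0)+d+np.array([[0,0,0],[.004,0,0],[0,.004,0],[0,0,2]]))) for d in np.random.default_rng(0).normal(0,1,(10,3))*[.002,.002,1]),key=lambda r:r.fun)
              ~~~~~~~~^^^^^^^^^^^^^^^^^^^^^^^^^^^^^^^^^^^^^^^^^^^^^^^^^^^^^^^^^^^^^^^^^^^^^^^^^^^^^^^^^^^^^^^^^^^^^^^^^^^^^^^^^^^^^^^^^^^^^^^^^^^^^^^^^^^^^^^^^^^^^^^^^^^^^^^^
  File "fit.py", line 11, in score
    h=outline(cam,p,rects);c=h.mean(0)
  File "fit.py", line 6, in outline
    q=[proj(cam,R@[sx*l/2,sy*w/2,0]+[p[0],p[1],z]) for l,w,z in rects for sx in(-1,1) for sy in(-1,1)]
       ~~~~^^^^^^^^^^^^^^^^^^^^^^^^^^^^^^^^^^^^^^^
  File "h.py", line 9, in proj
    c=eyes.calibration(cam);K,R,t=map(np.array,(c['K'],c['R'],c['t']))
ValueError: time passes only in moves, steps and waits
```

```bash
sed -i "s/c=eyes.calibration(cam);/c=cal(cam);/" h.py; sed -i "3a import functools\ncal=functools.cache(lambda n:eyes.calibration(n))" h.py
python3 - <<'E'
from fit import *
tub=[(168,136,55)];lid=[(177,144,0),(177,141,20)]
mm=lambda r:[tuple(np.array(x)/1000) for x in r]
for n in('t1','t5'): print('tub',n,fit([('top',L(n))],mm(tub),(.484,-.008,13.5)))
print('lid t1',fit([('top',L('t1'))],mm(lid),(.512,-.337,-7.1)))
print('lid s1',fit([('scene',L('s1'))],mm(lid),(.512,-.337,-7.1)))
print('tub s5',fit([('scene',L('s5'))],mm(tub),(.484,-.008,13.5)))
E
```

```text
tub t1 (array([ 4.82800e-01, -6.90000e-03,  1.32624e+01]), np.float64(-224.4))
tub t5 (array([ 4.82900e-01, -6.90000e-03,  1.35326e+01]), np.float64(-223.0))
lid t1 (array([ 0.5146, -0.3389, -7.2781]), np.float64(-231.3))
lid s1 (array([ 0.5048, -0.3366, -7.2395]), np.float64(-214.9))
tub s5 (array([ 4.79800e-01, -7.00000e-03,  1.37593e+01]), np.float64(-203.6))
```

```bash
python3 - <<'E'
from h import *
go(.4816,-.0078,.090,13.5)
E
```

```text
t 18.4 tcp [ 0.4842 -0.0138  0.1304] yaw 13.46 F [-1.  -0.1 -1.1] open 0.0136 gf 40.0
turn units [ 0.     0.001 -0.006] shift BEFORE turn [-0.039 -0.214  1.346] shift AFTER turn [-0.039 -0.214  1.346]
```

>>> apply_moves(steps=[-0.04, -0.21, 0, 0, 0, 0, 0, 0, 0, 0.3, 0, 0, 0, 0, 0, 0, 0.5, 0, 0, 0, 0, 0, 0, 0.4, 0, 0, 0, 0, 0, 0, 0.13, 0, 0, 0, 0, 0, 0, 0, 0, 0, 0, 0, 0, 0, 0, 0, 0, 0, 0])

```text
t: 18.98
tool_pos: [0.4813, -0.0075, 0.0902]
orientation: [-3.12, -0.369, 0.001]
force: [-0.5, 0.1, -0.3]
opening: 0.0134
gripper_force: 40.0
```

```bash
python3 - <<'E'
from h import *
go(.4816,-.0078,.080,13.5)
s=snap('scene','s7')
cv2.imwrite('pics/c7.png',cv2.resize(s[140:255,250:400],(780,598),interpolation=cv2.INTER_CUBIC)[:,:,::-1])
E
```

```text
t 18.98 tcp [ 0.4813 -0.0075  0.0902] yaw 13.5 F [-0.5  0.1 -0.3] open 0.0134 gf 40.0
turn units [-0.003  0.008 -0.   ] shift BEFORE turn [0.009 0.011 0.341] shift AFTER turn [0.009 0.011 0.341]
```

View pics/c7.png

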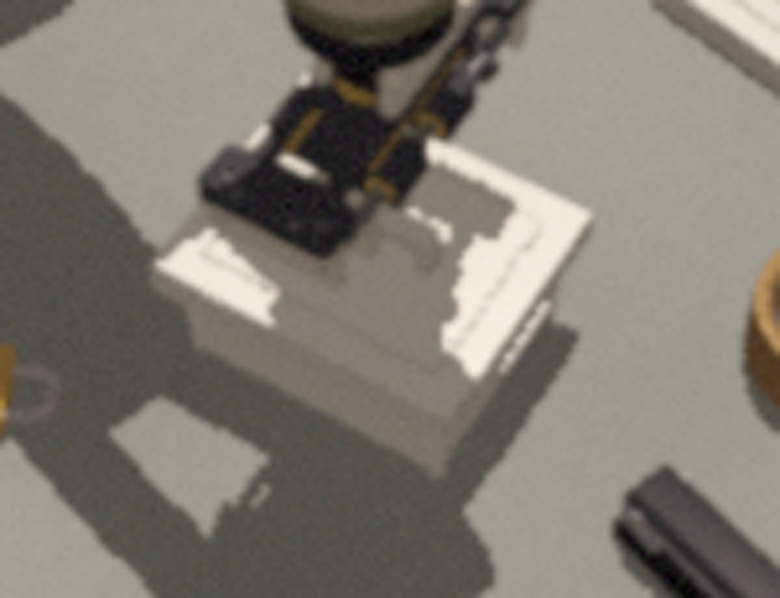

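The lid sits over the tub and looks aligned to within a few mm. I'll lower it gently and watch the force.

>>> apply_moves(steps=[0, 0, 0.1, 0, 0, 0, 0, 0, 0, 0.1, 0, 0, 0, 0, 0, 0, 0.1, 0, 0, 0, 0, 0, 0, 0, 0, 0, 0, 0, 0, 0, 0, 0, 0, 0, 0])

```text
t: 19.45
tool_pos: [0.4814, -0.0077, 0.0813]
orientation: [-3.12, -0.369, 0.001]
force: [-0.6, -0.4, -1.1]
opening: 0.0137
gripper_force: 40.0
```

>>> apply_moves(steps=[0, 0, 0.08, 0, 0, 0, 0, 0, 0, 0.06, 0, 0, 0, 0, 0, 0, 0, 0, 0, 0, 0, 0, 0, 0, 0, 0, 0, 0])

```text
t: 19.78
tool_pos: [0.4814, -0.0076, 0.0772]
orientation: [-3.12, -0.369, 0.001]
force: [0.5, 0.4, -0.8]
opening: 0.0133
gripper_force: 40.0
```

>>> apply_moves(steps=[0, 0, 0.08, 0, 0, 0, 0, 0, 0, 0.08, 0, 0, 0, 0, 0, 0, 0, 0, 0, 0, 0, 0, 0, 0, 0, 0, 0, 0], grip_force=60)

```text
t: 20.12
tool_pos: [0.483, -0.0077, 0.074]
orientation: [3.119, 0.369, 0.004]
force: [-0.4, 1.3, 7.3]
opening: 0.0137
gripper_force: 60.0
```

>>> apply_moves(steps=[0, 0, 0.08, 0, 0, 0, 0, 0, 0, 0.08, 0, 0, 0, 0, 0, 0, 0.08, 0, 0, 0, 0, 0, 0, 0, 0, 0, 0, 0, 0, 0, 0, 0, 0, 0, 0])

```text
t: 20.53
tool_pos: [0.4823, -0.0077, 0.0656]
orientation: [3.12, 0.369, 0.002]
force: [2.9, 0.3, 0.9]
opening: 0.0133
gripper_force: 60.0
```

>>> apply_moves(steps=[0, 0, 0.06, 0, 0, 0, 0, 0, 0, 0.06, 0, 0, 0, 0, 0, 0, 0.05, 0, 0, 0, 0, 0, 0, 0, 0, 0, 0, 0])

```text
t: 20.87
tool_pos: [0.4826, -0.0077, 0.0651]
orientation: [3.119, 0.369, 0.002]
force: [-23.4, 3.2, 48.0]
opening: 0.0133
gripper_force: 60.0
```

It's resisting firmly at the home height, so both ends should be snapped. I'll ease off, release and retreat.

>>> apply_moves(steps=[0, 0, -0.12, 0, 0, 0, 0, 0, 0, 0, 0, 0, 0, 0, 0, 0, 0, 0, 0, 0, 50, 0, 0, 0, 0, 0, 0, 50, 0, 0, 0, 0, 0, 0, 50, 0, 0, 0, 0, 0, 0, 50, 0, 0, 0, 0, 0, 0, 50, 0, 0, 0, 0, 0, 0, 50, 0, 0, 0, 0, 0, 0, 50])

```text
t: 21.62
tool_pos: [0.4814, -0.0076, 0.0636]
orientation: [-3.12, -0.369, 0.001]
force: [-0.4, 0.1, -0.0]
opening: 0.0462
gripper_force: 0.0
```

>>> apply_moves(steps=[0, 0, -0.4, 0, 0, 0, 50, 0, 0, -0.8, 0, 0, 0, 50, 0, 0, -0.8, 0, 0, 0, 50, 0, 0, -0.8, 0, 0, 0, 50, 0, 0.7, -0.5, 0, 0, 0, 50, 0, 0.9, 0, 0, 0, 0, 50, 0, 0.9, 0, 0, 0, 0, 50, 0, 0.9, 0, 0, 0, 0, 50, 0, 0.9, 0, 0, 0, 0, 50, 0, 0.9, 0, 0, 0, 0, 50, 0, 0.9, 0, 0, 0, 0, 50, 0, 0, 0, 0, 0, 0, 50])

```text
t: 22.62
tool_pos: [0.5249, -0.1899, 0.164]
orientation: [3.118, 0.364, 0.002]
force: [-0.3, 0.7, -0.5]
opening: 0.0465
gripper_force: 0.0
```

```bash
python3 - <<'E'
from fit import *
go(.4816,-.0078,.080,13.5)
s=snap('scene','s8');t=snap('top','t8')
mm=[(.177,.144,.040),(.177,.141,.061)]
print(fit([('top',L('t8'))],mm,(.483,-.008,13.5)),fit([('scene',L('s8'))],mm,(.483,-.008,13.5)))
for c in('scene','top'):
    for r in eyes.place_of(c,'lid_end_a')[:3]: print(c,round(r['conf'],2),r['xy'],np.round(ray(c,r['xy'],.061),4))
d=np.array([np.cos(.2356),np.sin(.2356),0])*.072
for e in(d,-d): print(*[np.round(proj(c,np.array([.483,-.0077,z])+e),1) for c in('scene','top') for z in(.061,.071)])
cv2.imwrite('pics/c8.png',cv2.resize(s[140:255,250:400],(780,598),interpolation=cv2.INTER_CUBIC)[:,:,::-1])
E
```

```text
t 22.62 tcp [ 0.5249 -0.1899  0.164 ] yaw 13.32 F [-0.3  0.7 -0.5] open 0.0465 gf 0.0
turn units [ 0.024 -0.007 -0.029] shift BEFORE turn [-0.007 -6.246  2.785] shift AFTER turn [ 0.014 -6.239  2.8  ]
(array([ 4.8150e-01, -8.0000e-03,  1.2927e+01]), np.float64(-260.3)) (array([ 4.72300e-01, -6.00000e-04,  1.30336e+01]), np.float64(-171.4))
scene 0.93 [298.4, 177.7] [ 0.4053 -0.0229  0.061 ]
scene 0.9 [344.0, 204.4] [0.5538 0.0029 0.061 ]
top 0.75 [308.5, 180.2] [0.5631 0.0134 0.061 ]
top 0.75 [321.8, 231.5] [ 0.4161 -0.0204  0.061 ]
[345.4 202.8] [345.5 200.8] [310.1 183.7] [310.  183.1]
[299.9 179.7] [299.7 177.5] [323.3 232.6] [323.3 232.4]
```

View pics/c8.png

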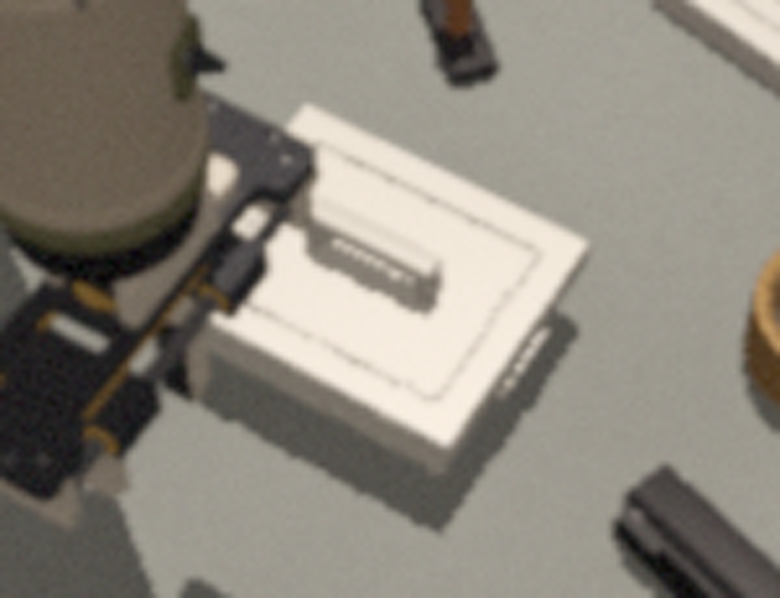

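The lid is on and the +x end looks home. The -x end isn't conclusive from the image, so I'll press each end with closed fingertips to check.

```bash
python3 - <<'E'
from h import *
go(.4145,-.0240,.10,13.5)
E
```

```text
t 22.82 tcp [ 0.5242 -0.185   0.1632] yaw 13.5 F [-0.5  0.6  0.2] open 0.0467 gf 0.0
turn units [-0.003 -0.001 -0.   ] shift BEFORE turn [-2.302 -6.07   2.11 ] shift AFTER turn [-2.302 -6.071  2.108]
```

>>> apply_moves(steps=[-0.2, -0.5, 0, 0, 0, 0, 0, -0.3, -0.8, 0, 0, 0, 0, 0, -0.3, -0.8, 0, 0, 0, 0, 0, -0.3, -0.8, 0, 0, 0, 0, 0, -0.3, -0.8, 0, 0, 0, 0, 0, -0.3, -0.8, 0.2, 0, 0, 0, 0, -0.3, -0.8, 0.4, 0, 0, 0, 0, -0.3, -0.77, 0.5, 0, 0, 0, 0, 0, 0, 0.6, 0, 0, 0, 0, 0, 0, 0.4, 0, 0, 0, 0, 0, 0, 0, 0, 0, 0, 0, 0, 0, 0, 0, 0, 0, 0])

```text
t: 23.82
tool_pos: [0.414, -0.0237, 0.0997]
orientation: [-3.119, -0.371, 0.002]
force: [1.2, -0.1, 0.8]
opening: 0.0002
gripper_force: 0.0
```

>>> apply_moves(steps=[0, 0, 0.3, 0, 0, 0, 0, 0, 0, 0.3, 0, 0, 0, 0, 0, 0, 0.25, 0, 0, 0, 0, 0, 0, 0, 0, 0, 0, 0, 0, 0, 0, 0, 0, 0, 0])

```text
t: 24.23
tool_pos: [0.4141, -0.0246, 0.0736]
orientation: [-3.119, -0.368, 0.003]
force: [-0.1, 0.4, 0.2]
opening: 0.0006
gripper_force: 0.0
```

>>> apply_moves(steps=[0, 0, 0.1, 0, 0, 0, 0, 0, 0, 0.1, 0, 0, 0, 0, 0, 0, 0, 0, 0, 0, 0, 0, 0, 0, 0, 0, 0, 0])

```text
t: 24.57
tool_pos: [0.4146, -0.0247, 0.0682]
orientation: [-3.12, -0.369, 0.0]
force: [-0.6, 0.4, -0.0]
opening: 0.0008
gripper_force: 0.0
```

>>> apply_moves(steps=[0, 0, 0.08, 0, 0, 0, 0, 0, 0, 0.08, 0, 0, 0, 0, 0, 0, 0, 0, 0, 0, 0, 0, 0, 0, 0, 0, 0, 0])

```text
t: 24.9
tool_pos: [0.4145, -0.0246, 0.0633]
orientation: [-3.12, -0.369, 0.001]
force: [-0.0, -0.7, 0.1]
opening: 0.0008
gripper_force: 0.0
```

>>> apply_moves(steps=[0, 0, 0.06, 0, 0, 0, 0, 0, 0, 0.05, 0, 0, 0, 0, 0, 0, 0, 0, 0, 0, 0])

```text
t: 25.15
tool_pos: [0.415, -0.0247, 0.0612]
orientation: [3.12, 0.369, 0.0]
force: [-5.5, 0.6, 11.2]
opening: 0.0007
gripper_force: 5.5
```

>>> apply_moves(steps=[0, 0, -0.5, 0, 0, 0, 0, 0, 0, -0.8, 0, 0, 0, 0, 0, 0, -0.5, 0, 0, 0, 0, 0.7, 0, 0, 0, 0, 0, 0, 0.9, 0, 0, 0, 0, 0, 0, 0.9, 0, 0, 0, 0, 0, 0, 0.9, 0, 0, 0, 0, 0, 0, 0.8, 0, 0, 0, 0, 0, 0, 0.3, 0, 0.4, 0, 0, 0, 0, 0, 0, 0.6, 0, 0, 0, 0, 0, 0, 0, 0, 0, 0, 0])

```text
t: 26.07
tool_pos: [0.5441, 0.0073, 0.0805]
orientation: [-3.119, -0.37, 0.008]
force: [-0.1, 0.0, -0.8]
opening: 0.0003
gripper_force: 0.0
```

The -x end is home, with contact at 61 mm. Now the +x end.

>>> apply_moves(steps=[0, 0, 0.15, 0, 0, 0, 0, 0, 0, 0.15, 0, 0, 0, 0, 0, 0, 0.1, 0, 0, 0, 0, 0, 0, 0.1, 0, 0, 0, 0, 0, 0, 0, 0, 0, 0, 0, 0, 0, 0, 0, 0, 0, 0])

```text
t: 26.57
tool_pos: [0.546, 0.0068, 0.0696]
orientation: [3.12, 0.369, 0.001]
force: [-0.4, 0.0, 0.3]
opening: 0.0002
gripper_force: 0.0
```

>>> apply_moves(steps=[0, 0, 0.06, 0, 0, 0, 0, 0, 0, 0, 0, 0, 0, 0, 0, 0, 0, 0, 0, 0, 0])

```text
t: 26.82
tool_pos: [0.546, 0.0068, 0.0675]
orientation: [3.12, 0.369, 0.0]
force: [-0.7, 0.8, 0.3]
opening: 0.0007
gripper_force: 0.0
```

>>> apply_moves(steps=[0, 0, 0.08, 0, 0, 0, 0, 0, 0, 0.06, 0, 0, 0, 0, 0, 0, 0, 0, 0, 0, 0, 0, 0, 0, 0, 0, 0, 0])

```text
t: 27.15
tool_pos: [0.5457, 0.0069, 0.0629]
orientation: [-3.12, -0.369, 0.001]
force: [0.3, -0.6, -0.6]
opening: 0.0008
gripper_force: 0.0
```

>>> apply_moves(steps=[0, 0, 0.08, 0, 0, 0, 0, 0, 0, 0, 0, 0, 0, 0, 0, 0, 0, 0, 0, 0, 0])

```text
t: 27.4
tool_pos: [0.5465, 0.0069, 0.0613]
orientation: [3.12, 0.369, 0.002]
force: [0.0, 0.4, 3.4]
opening: 0.0005
gripper_force: 1.6
```

>>> apply_moves(steps=[0, 0, -0.3, 0, 0, 0, 0, 0, 0, -0.8, 0, 0, 0, 0, 0, 0, -0.8, 0, 0, 0, 0, 0, 0, -0.8, 0, 0, 0, 0, 0, 0, -0.6, 0, 0, 0, 0, 0, 0, 0, 0, 0, 0, 0, 0, 0, 0, 0, 0, 0, 0])

```text
t: 27.98
tool_pos: [0.5468, 0.0068, 0.1612]
orientation: [3.119, 0.369, 0.004]
force: [-0.6, -0.9, -0.4]
opening: 0.0006
gripper_force: 0.0
```

Both ends are at 61 mm and the arm is clear, so I'm handing in.

```bash
python3 -c "
from plant import robot
print(robot.close_job())"
```

```text
the job is handed in; nothing more can be done
None
```

I handed the job in at about 28 s: the recorder lies flat and face up on the tub floor, the fitting lid is snapped home at both ends (contact felt at about 61 mm at each end), and the other things were left alone; no verdict was returned.

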